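# Nudge a board carrier onto its locating pins

## Task

The black board carrier has been set down askew on the inspection fixture and is riding on top of the two locating pins. Nudge it sideways by its edges with the fingertips until both of its holes drop over the pins and it lies flat on the two rest bars, then take the hand away. Push gently, do not pinch or lift the carrier, and leave everything else on the bench where it is.

Things in the scene. Friction and masses are not known exactly. Their poses are not given: they have to be found in the camera images.
- fixture: Inspection fixture, screwed down: bare aluminium base plate 190 x 250 x 12 mm (x by y), a screw head 7 mm high near each corner, two steel rest bars on it and a white backlight panel between them (top 25 mm above the bench). Origin: centre of its underside, on the bench, z up; its -x side faces the robot (yaw within 0.35 rad), on the robot's left or right.
- rest_left (a point): Centre of the top of the +y rest bar, at (-3, +60, 38) mm in the fixture's frame. Each bar is 110 mm long along x, 24 mm wide, its top 38 mm above the bench and 26 mm above the base plate.
- rest_right (a point): The same for the -y rest bar, at (-3, -60, 38) mm in the fixture's frame.
- pin_round (a point): Foot of the pin that takes the carrier's round hole, on top of the +y bar near its -x end, at (-45, +60, 38) mm in the fixture's frame. Upright steel pin, 8 mm in diameter for 3.5 mm, then tapering to a 3 mm blunt tip 8 mm above the bar. A hole falls over the tip when within about 3 mm of it.
- pin_slot (a point): Foot of the second pin, the same shape, on the -y bar, at (-45, -60, 38) mm in the fixture's frame; it takes the carrier's slot.
- carrier: Loose black composite plate, about 0.4 kg, 130 x 180 mm (x by y), 9 mm thick (6 mm in the 35 mm wide strip with the holes along its -x edge); eight green boards fixed in shallow pockets. Origin: centre of its flat underside. Seated, its axes are the fixture's and the origin is at (0, 0, 38) mm in the fixture's frame. It slides when pushed with 1 to 3 N.
- edge_near (a point): Middle of the carrier's long -x edge, 3 mm above its underside; a straight upright face 180 mm long and 6 mm high. At the start the carrier is 17 to 28 mm too far to -x, up to 14 mm off in y and 0.12 rad in yaw; it rides on the pin tips with its +x side sunk onto the bars (tilt about 5 degrees), so this edge is 10 to 13 mm above the level of the bars.
- edge_left (a point): Middle of the carrier's short +y edge (straight, 130 mm long, 9 mm high), 4.5 mm above its underside. Seated, the carrier overhangs the bars: by 18 mm at the +y and -y ends, 7 mm at -x, 13 mm at +x, so a finger can go down beside every edge.
- edge_right (a point): Middle of the carrier's short -y edge, likewise.
- hole_round (a point): Centre of the carrier's round hole, 10 mm in diameter, right through, at the level of the underside: (-45, +60) mm from the carrier's centre in its own frame. Belongs over pin_round.
- hole_slot (a point): Centre of the carrier's slot, 10 mm in x by 16 mm in y, right through, at the level of the underside: (-45, -60) mm from the carrier's centre in its own frame. Belongs over pin_slot.
- trays_top (a point): Bystander: top centre of a strapped stack of black component trays, 322 x 136 mm and 41 mm high, lying beside the fixture, on its left or its right.
- tweezers_middle (a point): Bystander: middle of a pair of steel tweezers, 125 mm long and 8 mm high, lying flat on the bench just before the fixture (its -x side), along its y.
- bottle_middle (a point): Bystander: middle of a small clear flux bottle, 44 mm in diameter, 105 mm high.
- loupe_middle (a point): Bystander: middle of a black stand loupe, 38 mm in diameter, 35 mm high, standing just beyond the fixture (its +x side).
- spool_middle (a point): Bystander: middle of a spool of solder wire, 57 mm in diameter, 41 mm high.
- driver_middle (a point): Bystander: middle of a yellow-handled screwdriver, 150 mm long, lying on the bench beyond the tray stack.
- board_bin_middle (a point): Bystander: middle of a black bin heaped with loose small boards, 200 x 200 mm, 35 mm high.
Things that resemble listed ones, but are neither listed nor needed, are in the scene too. Of the things like the carrier, leave any that is orange or pink; of the rest the larger one is meant.

How it is judged:
At the end, for the whole second after the job is handed in: Both holes are down over their pins (round hole within 2.5 mm of its pin's axis, slot within 4.5 mm), the carrier lies flat on the two bars (within 1.5 mm of its seated height, tilt under 0.025 rad) and is at rest (horizontal distance between hole_round and pin_round below 0.0025 m and horizontal distance between hole_slot and pin_slot below 0.0045 m and z of each of hole_round, hole_slot, carrier in the frame of fixture below 0.0395 m and angle between carrier's own z axis and vertical below 0.025 rad and linear speed of carrier below 0.01 m/s); the robot touches nothing.
It fails at once if the carrier is lifted (its middle more than 14 mm above its seated height) (z of carrier in the frame of fixture above 0.052 m).
It fails at once if the carrier is tipped up by an edge (more than 0.22 rad) (angle between carrier's own z axis and vertical above 0.22 rad).
It fails at once if the carrier is pinched or pushed hard (more than 30 N from the fingers) (contact force between the fingers and carrier above 30 N).
It fails at once if another thing on the bench (trays, tweezers, bottle, loupe, spool, screwdriver or bin) is moved more than 20 mm (distance of any of trays_top, tweezers_middle, bottle_middle, loupe_middle, spool_middle, driver_middle, board_bin_middle from where it was at the start of the episode above 0.02 m).
It also fails if it takes over 61 s, if anything falls off the work surface, if the arm or the gripper's body presses on something with over 40 N, if the wrist force passes 120 N, or if a joint passes its speed limit or range.

## Robot

A 6-joint arm with a two-finger parallel gripper is mounted at the origin on the work surface. World frame = base frame: x ahead of the robot, y to its left, z up, the work surface at z = 0. Lengths are in m, angles in rad, forces in N, time in s.
With the tool pointing down it reaches from about 0.275 to 0.75 m from the base axis. Payload 10.2 kg.
Tool frame: the origin (TCP) lies midway between the tips of the shut fingers; the grasp point (between the pads) lies 19 mm behind it (env.hold_point_z is the distance from the TCP to the grasp point, in m); z points along the fingers, y is the line along which they close (so a half turn about z gives the same grasp; the last joint's range is limited). The gripper opens to 85 mm and grips with 20 to 120 N. Pads are 22 mm wide; open, the fingers measure 114 mm over their backs; the gripper's body (76 mm by 85 mm) begins 54 mm behind the grasp point. The pads swing forward as they close: fully open they stand 13 mm farther back than shut.
Start: joints at [-1.335, 0.313, 1.498, -0, 1.331, -0.223], TCP at [0.232, -0.471, 0.231] pointing down, gripper open.
Joint ranges: [-2.94, 2.94], [-0.97, 2.17], [0.19, 2.56], [-1.23, 4.37], [0.02, 3.11], [-2.88, 2.88]. Speed limits (rad/s): [2.39, 2.39, 3.01, 3.14, 3.14, 3.14].

## Interface

Orientations are given as a unit quaternion [x, y, z, w].
In Python, from bench import env, kinematics, monitor, eyes, job gives the robot as it stands. The module is installed in compiled form; this text tells all that it offers. Calls block until the motion is done:
- env.reach(position, orientation): joint-space move of the TCP to a pose.
- env.movel(position, velocity=0.15, frame=None, guard=None): straight line of the TCP; frame=None keeps the orientation; velocity is the mean speed in m/s. With guard (N) it stops when the force on the tool has changed by that much, and returns True; else False.
- env.set_joints(angles): joint-space move.
- env.release() and env.close_gripper(effort=None): open the fingers fully, or close them until they stop; effort is the grip in N (None keeps the last).
- env.hold(seconds).
- kinematics.ik(position, orientation): joint angles nearest the present ones, or None.
- monitor.sense(): the state.
- eyes.grab_frame(name): name is "scene" or "top" or "wrist"; returns a dict with "frame" (384x512x3 uint8, red, green, blue), "mtx" (3x3 intrinsics, pixels), "view" (4x4, takes a point from world to camera coordinates). Camera axes: x right, y down, z forward; pixel columns grow to the right and rows downward; lengths in m; the calibration is good to about 2 mm. A picture is of the moment at which its call begins. There is no depth.
A pose or a line that the arm cannot do raises env.MotionError and nothing moves.
- job.hand_in(): hands the job in; it is judged then, once.
The state is a dict: "clock": time; "joints": joint angles; "qvel": joint speeds; "joint_efforts": joint torques, N m; "position": TCP position; "ee_rot": TCP orientation; "contact_force": force on the tool from outside, world axes, zero at the start; "ft_torque": the same for the moment, N m; "finger_gap": opening from 0.0 (shut) to 1.0 (fully open); "gripper_force": force on a finger pad.
Only numpy, scipy, OpenCV 4.12 (cv2) and the standard library are available. Lean on these libraries where they do the work, as an engineer would, in place of code of your own. Each camera call takes 0.05 s, during which the arm holds its last target. There are 200 camera calls.

## Working session

There is one attempt and no reset: what is moved stays moved. The work goes in short steps, each a Python script; the robot and the scene stay as the last script left them, time stands still between calls to the robot, and variables do not carry over. Pictures are saved under pics/ and viewed, at most 10 in all, crops included, and the job is handed in when it is done.

```bash
mkdir -p pics
python3 - <<'E'
from bench import env,eyes,monitor
import cv2,numpy as np
for n in("top","scene"):
    f=eyes.grab_frame(n); cv2.imwrite(f"pics/{n}0.png",cv2.resize(f["frame"][...,::-1],(800,600),interpolation=cv2.INTER_CUBIC))
    np.savez(f"pics/{n}0.npz",**f); print(n,f["mtx"].tolist(),np.round(f["view"],4).tolist())
print(monitor.sense()["clock"])
E
```

```text
top [[347.1234971500191, 0.0, 255.57476593975414], [0.0, 347.1234971500191, 187.16110533879947], [0.0, 0.0, 1.0]] [[-0.0019, -1.0, -0.0018, -0.1084], [-0.9901, 0.0021, -0.1406, 0.522], [0.1406, 0.0015, -0.9901, 1.2628], [0.0, 0.0, 0.0, 1.0]]
scene [[442.13228079000316, 0.0, 251.22914943839095], [0.0, 442.13228079000316, 193.46886362786248], [0.0, 0.0, 1.0]] [[-0.7862, 0.6178, -0.0165, 0.4758], [0.3465, 0.4186, -0.8395, -0.0598], [-0.5117, -0.6657, -0.5432, 1.8294], [0.0, 0.0, 0.0, 1.0]]
0.1
```

View pics/top0.png

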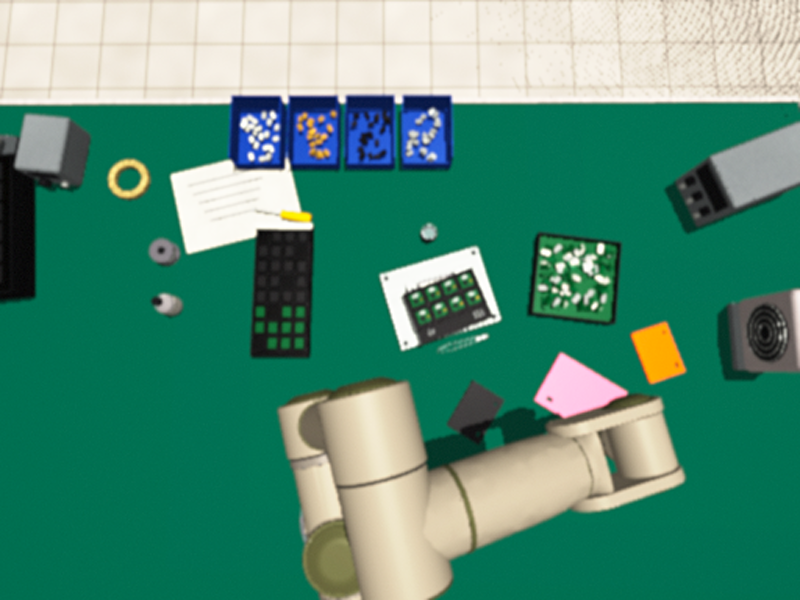

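View pics/scene0.png

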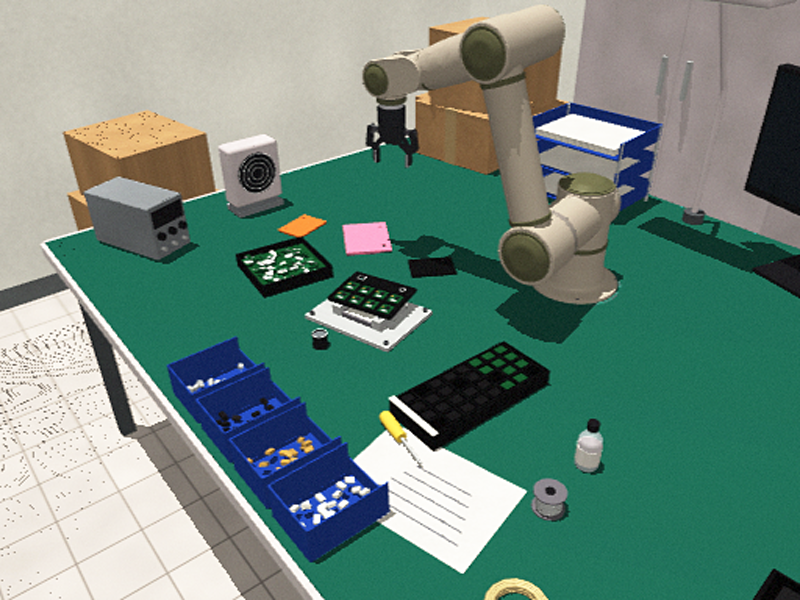

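Top view: the fixture is at about (440,298) of 800x600, with corners near (380,272), (478,247), (500,320) and (402,350). The carrier is on it, the tweezers are at (463,343) and the loupe at (428,232). Next I'll get a rough fixture pose and take a wrist close-up.

```bash
cat > h.py <<'E'
import numpy as np,cv2
from scipy.spatial.transform import Rotation as R
from bench import env,eyes,monitor,kinematics
def down(yaw):  # tool z down, tool y axis at angle yaw+90deg (world), tool x at yaw... 
    y=np.array([-np.sin(yaw),np.cos(yaw),0]);z=np.array([0,0,-1.]);x=np.cross(y,z)
    return R.from_matrix(np.c_[x,y,z]).as_quat()
def ray(f,uv,z):
    K,V=f["mtx"],f["view"];d=V[:3,:3].T@np.linalg.solve(K,[*uv,1]);c=-V[:3,:3].T@V[:3,3]
    return c+d*(z-c[2])/d[2]
def proj(f,P):
    P=np.atleast_2d(P);q=(f["view"][:3,:3]@P.T+f["view"][:3,3:]).T@f["mtx"].T;return q[:,:2]/q[:,2:]
def rt(yaw):c,s=np.cos(yaw),np.sin(yaw);return np.array([[c,-s],[s,c]])
E
python3 - <<'E'
from h import *
f=dict(np.load("pics/top0.npz"))
P=np.array([ray(f,np.array(p)*.64,.012)for p in[(380,272),(478,247),(500,320),(402,350)]]);c=P.mean(0)
d=P[0]-P[1]+P[3]-P[2];yaw=np.arctan2(-d[0],d[1]);print(P.round(3),c,yaw)
for y in (yaw,yaw-np.pi/2,yaw+np.pi/2,yaw+np.pi):
    print(y,kinematics.ik([c[0]-.06,c[1],.30],down(y)))
E
```

```text
[[ 0.576 -0.062  0.012]
 [ 0.638 -0.304  0.012]
 [ 0.457 -0.353  0.012]
 [ 0.385 -0.116  0.012]] [ 0.51424954 -0.20878051  0.012     ] 0.27254148308684256
0.27254148308684256 [-6.65604757e-01  2.15526501e-01  1.44572017e+00 -4.44089210e-16
  1.48034599e+00 -2.50894257e+00]
-1.298254843708054 [-6.65604757e-01  2.15526501e-01  1.44572017e+00 -4.44089210e-16
  1.48034599e+00 -9.38146240e-01]
1.843337809881739 [-6.65604757e-01  2.15526501e-01  1.44572017e+00 -4.44089210e-16
  1.48034599e+00  2.20344641e+00]
3.4141341366766356 [-6.65604757e-01  2.15526501e-01  1.44572017e+00 -4.44089210e-16
  1.48034599e+00  6.32650087e-01]
```

Run:
```python
from h import *
env.reach([.46,-.195,.33],down(.2725+np.pi))
f=eyes.grab_frame("wrist");np.savez("pics/w1.npz",**f)
cv2.imwrite("pics/w1.png",cv2.resize(f["frame"][...,::-1],(800,600),interpolation=cv2.INTER_CUBIC))
V=f["view"];print(monitor.sense()["clock"],-V[:3,:3].T@V[:3,3],V[:3,:3].round(3).tolist())
```

```text
1.5333 [ 0.52701533 -0.17750837  0.47302314] [[0.267, -0.964, -0.0], [-0.926, -0.257, 0.278], [-0.268, -0.074, -0.961]]
```

View pics/w1.png

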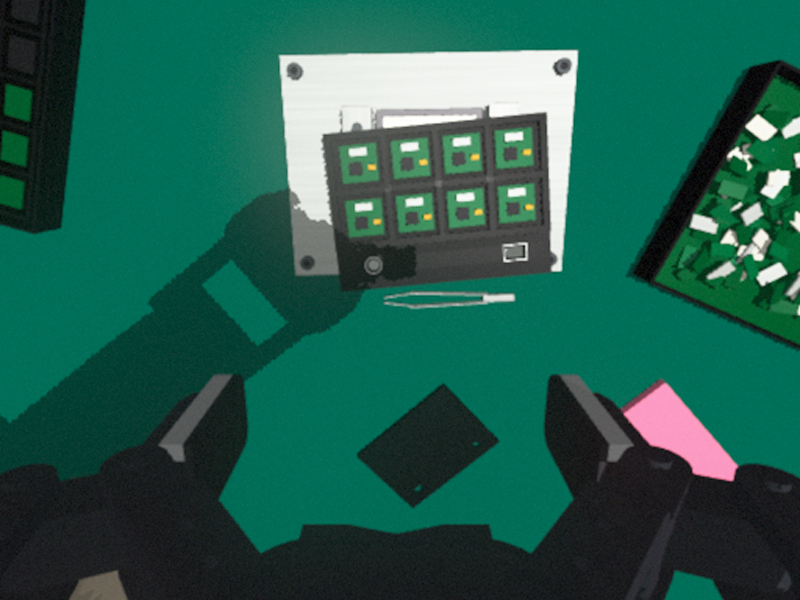

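Wrist view: base-plate corners at (279,55), (578,50), (562,271) and (295,275). Carrier top corners are at (323,134), (547,113), (551,271) and (343,290). The round hole is at (374,265), the slot at (515,252) and the tweezers at (450,299).

```bash
cat >> h.py <<'E'
from scipy.optimize import least_squares
FX=np.array([[95,125,12],[95,-125,12],[-95,-125,12],[-95,125,12]])/1e3
def fw(F,p): p=np.atleast_2d(p);return np.c_[p[:,:2]@rt(F[2]).T+F[:2],p[:,2]]
def fitF(f,uv,pts=FX):
    return least_squares(lambda F:(proj(f,fw(F,pts))-uv).ravel(),[.51,-.21,.27])
CP=np.array([[65,90,9],[65,-90,9],[-65,-90,6],[-65,90,6],[-45,60,6],[-45,-60,6]])/1e3
def car(C,tilt=True):  # carrier points in fixture frame
    p=CP[:,:2]@rt(C[2]).T+C[:2];s=.008/.097 if tilt else 0
    return np.c_[p[:,0]+s*CP[:,2],p[:,1],.038+s*(.052-p[:,0])+CP[:,2]]
def fitC(f,F,uv,tilt=True):
    return least_squares(lambda C:(proj(f,fw(F,car(C,tilt)))-uv).ravel(),[-.02,0,0])
E
python3 - <<'E'
from h import *
f=dict(np.load("pics/w1.npz"));s=.64
a=fitF(f,s*np.array([(279,55),(578,50),(562,271),(295,275)]));print(a.x,a.fun.round(1))
b=fitC(f,a.x,s*np.array([(323,134),(547,113),(551,271),(343,290),(374,265),(515,252)]));print(b.x,b.fun.round(1))
np.save("F.npy",a.x)
im=cv2.resize(f["frame"][...,::-1],(2048,1536),interpolation=cv2.INTER_CUBIC)
for P,c in((FX,(0,0,255)),(car(b.x)[:4],(255,255,0)),(np.array([[-58,48,38],[52,48,38],[52,72,38],[-58,72,38]])/1e3,(255,0,255)),(np.array([[-58,-48,38],[52,-48,38],[52,-72,38],[-58,-72,38]])/1e3,(255,0,255))):
    cv2.polylines(im,[np.round(proj(f,fw(a.x,P))*4+1.5).astype(int)],True,c,1)
for q in proj(f,fw(a.x,np.array([[-45,60,46],[-45,-60,46]])/1e3)):cv2.circle(im,tuple(int(v) for v in q*4),4,(0,0,255),-1)
cv2.imwrite("pics/w1o.png",im[100:800,680:1500][:,:])
cv2.imwrite("pics/w1o.png",cv2.resize(im[100:780,680:1500],(720,597)))
E
```

```text
[ 0.516056   -0.21076166  0.28698356] [ 0.1  0.1  0.1 -0.2 -0.5 -0.   0.2  0.1]
[-0.02769723 -0.00776303  0.07642846] [-0.1 -0.4  0.4 -1.   0.4  0.8 -0.9  0.9  0.   0.1  0.2  0. ]
```

View pics/w1o.png

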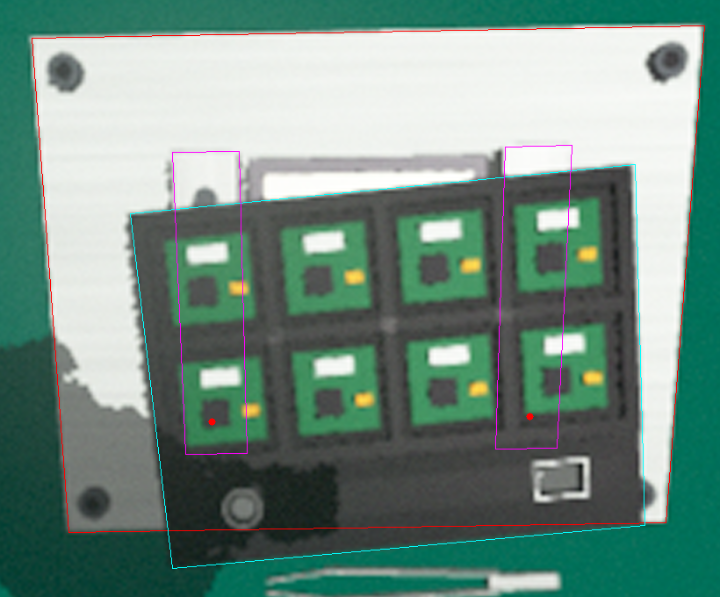

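The overlay matches well: the carrier is at (-27.7, -7.8) mm and +0.076 rad in the fixture frame. First I'll push +y on the right edge with the fingers shut.

```bash
cat >> h.py <<'E'
try:F=np.load("F.npy")
except Exception:F=None
def go(x,y,z): return fw(F,[x,y,z])[0]      # fixture frame -> world
def inF(p): return rt(F[2]).T@(np.array(p[:2])-F[:2])*1e3
def st(t=""):
    s=monitor.sense();print(t,round(s["clock"],2),inF(s["position"]).round(1),round(s["position"][2]*1e3,1),(rt(F[2]).T@s["contact_force"][:2]).round(2),round(s["contact_force"][2],2))
def look(n):
    st("look from");f=eyes.grab_frame("wrist");np.savez(f"pics/{n}.npz",**f)
    # crop fixed to the fixture, 2x-enlarged to 800 wide
    im=f["frame"][20:200,160:400][...,::-1];cv2.imwrite(f"pics/{n}.png",cv2.resize(im,(800,600),interpolation=cv2.INTER_CUBIC))
def px(uv): return np.array(uv)*.3+[160,20]-.35
E
python3 - <<'E'
from h import *
q=down(F[2]+np.pi)
env.close_gripper(20)
env.reach(go(-.028,-.128,.10),q)
env.movel(go(-.028,-.128,.034),.1);env.hold(.3);st("down")
h=env.movel(go(-.028,-.100,.034),.02,guard=1.0);st(h)
E
```

```text
down 4.49 [ -27.9 -128.2] 34.4 [-0.2   0.08] 0.16
True 5.38 [ -28.  -110.2] 33.6 [-0.15 -0.62] 0.31
```

Run:
```python
from h import *
q=down(F[2]+np.pi)
for y in(-.107,-.1025):
    env.movel(go(-.028,y,.034),.015);st("push")
env.movel(go(-.028,-.118,.034),.05)
env.movel(go(-.028,-.118,.10),.15)
env.reach([.46,-.195,.33],q);look("w2")
```

```text
push 5.76 [ -28.1 -106.9] 33.8 [-0.13 -1.17] -0.87
push 6.21 [ -28.  -102.2] 34.0 [ 0.72 -1.29] 0.47
look from 8.32 [-49.4  30.6] 328.4 [ 0.06 -0.8 ] -0.45
```

View pics/w2.png

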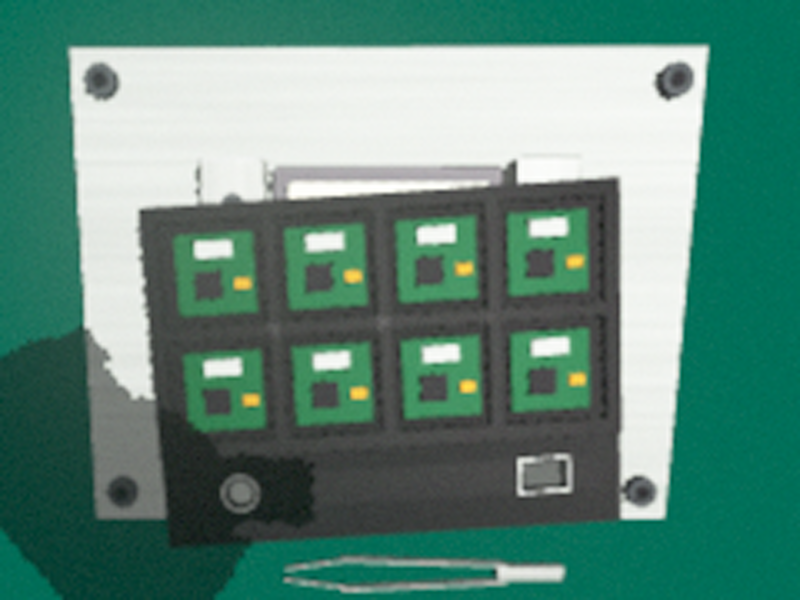

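Run:
```python
from h import *
f=dict(np.load("pics/w2.npz"))
a=fitF(f,px([(68,46),(709,45),(667,520),(97,519)]));print(a.x,a.fun.round(1))
b=fitC(f,a.x,px([(139,210),(619,179),(620,520),(170,546),(240,493),(545,474)]));print(b.x,b.fun.round(1))
q=down(F[2]+np.pi)
env.reach(go(-.125,0,.10),q);env.release();st()
env.movel(go(-.125,0,.021),.1);env.hold(.3);st("down")
h=env.movel(go(-.080,0,.021),.02,guard=1.0);st(h)
```

```text
[ 0.51621523 -0.21050764  0.28727659] [ 0.4  0.3  0.   0.2 -0.5 -0.6  0.  -0.1]
[-0.02629682  0.00135573  0.06015068] [-0.2 -0.6  0.4 -0.8 -0.   0.2 -0.   0.6  0.2  0.3 -0.4  0.4]
 10.12 [-125.    0.] 100.0 [0.63 0.2 ] -0.52
down 11.37 [-124.9   -0.2] 21.3 [ 0.05 -0.6 ] -0.08
True 12.57 [-103.1    0.3] 20.7 [0.2  0.56] 0.59
```

Run:
```python
from h import *
q=down(F[2]+np.pi)
for x in(-.095,-.088,-.082):
    env.movel(go(x,0,.021),.015);st("push")
env.movel(go(-.10,0,.021),.05)
env.movel(go(-.10,0,.10),.15)
env.reach([.46,-.195,.33],q);look("w3")
```

```text
push 13.28 [-94.9  -0.1] 21.1 [-1.28  1.2 ] -0.73
push 13.9 [-87.8  -0.1] 21.1 [-1.3   1.11] -0.28
push 14.45 [-81.8  -0. ] 21.0 [-0.57 -0.84] -0.61
look from 16.57 [-49.6  31. ] 328.0 [-0.55 -0.3 ] -0.69
```

View pics/w3.png

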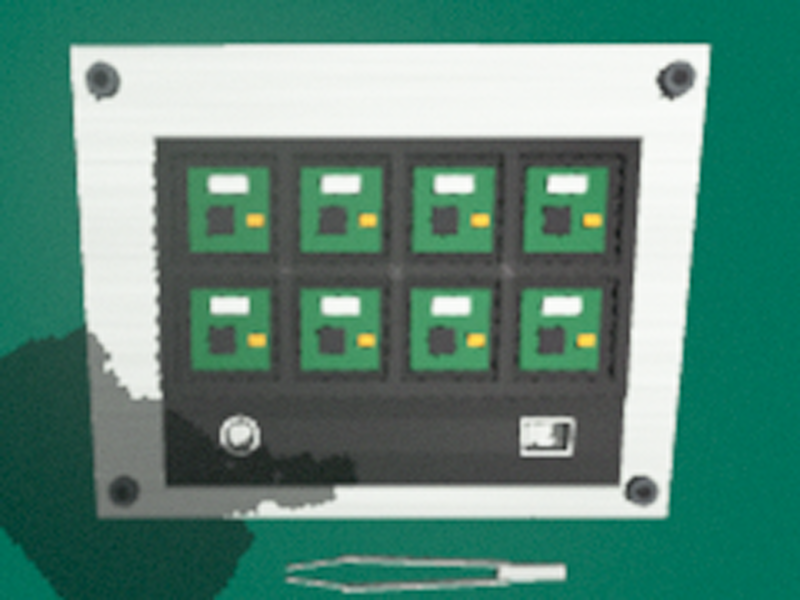

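The carrier is square now, with corners at (155,138), (642,138), (622,487) and (165,486). The holes are at (239,435) and (548,436) with bright pins in them. I'll compare flat and tilted fits.

Run:
```python
from h import *
f=dict(np.load("pics/w3.npz"))
a=fitF(f,px([(70,44),(710,44),(668,518),(97,518)]));print(a.x,a.fun.round(1))
uv=px([(155,138),(642,138),(622,487),(165,486),(239,435),(548,436)])
for t in(True,False):
    b=fitC(f,a.x,uv,t);print(b.x,b.fun.round(1),b.cost)
print("flat seated top pts px",((proj(f,fw(a.x,car([0,0,0],False)))+.35-[160,20])/.3).round(0).tolist())
print("pin tips px",((proj(f,fw(a.x,[[-.045,.06,.046],[-.045,-.06,.046]]))+.35-[160,20])/.3).round(0).tolist())
fr=f["frame"][20:200,160:400][...,::-1]
c=[cv2.resize(fr[115:150,u-18:u+18],(400,389),interpolation=cv2.INTER_NEAREST) for u in(72,164)]
cv2.imwrite("pics/w3h.png",np.hstack(c))
```

```text
[ 0.51636031 -0.21024714  0.28667899] [ 0.   0.3  0.3  0.  -0.5 -0.3  0.1 -0.2]
[-0.00757726 -0.00147688 -0.00108701] [-0.  -0.3  0.3 -0.3 -0.5  0.   0.1  0.3  0.5  0.3 -0.4  0.1] 0.5484598263754445
[-0.00804645 -0.00187584  0.00097155] [ 0.2  0.9  0.5  0.5 -2.2 -1.   1.6 -0.6  1.3  0.  -1.4 -0.4] 6.998903088385652
flat seated top pts px [[150.0, 117.0], [641.0, 117.0], [611.0, 464.0], [165.0, 464.0], [238.0, 415.0], [540.0, 415.0]]
pin tips px [[238.0, 416.0], [541.0, 415.0]]
```

View pics/w3h.png

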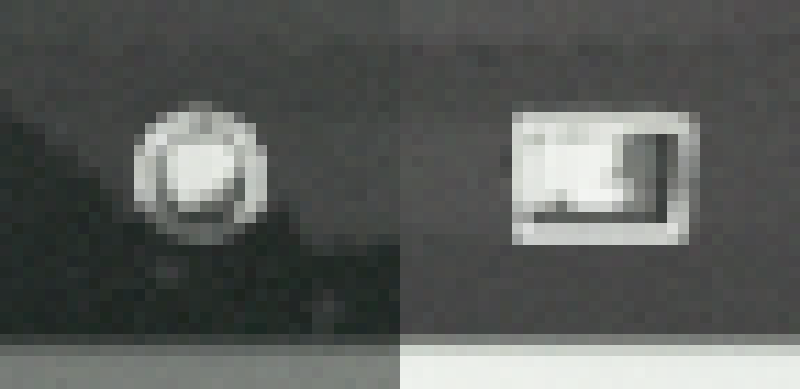

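Still riding on the pins: 7.6 mm short in x, -1.5 mm off in y, and square. I'll push the remaining x.

Run:
```python
from h import *
q=down(F[2]+np.pi)
env.reach(go(-.10,0,.10),q)
env.movel(go(-.10,0,.021),.1)
env.movel(go(-.083,0,.021),.05)
for x in(-.078,-.0765,-.075,-.074):
    env.movel(go(x,0,.021),.012);st("push")
env.movel(go(-.10,0,.021),.05)
env.movel(go(-.10,0,.10),.15)
env.reach([.46,-.195,.33],q);look("w4")
```

```text
push 19.57 [-77.8  -0.1] 21.1 [-1.    0.09] 0.77
push 19.84 [-76.3  -0.1] 21.1 [-0.34  0.12] -0.01
push 20.12 [-75.1  -0. ] 21.0 [-2.32  0.08] 0.3
push 20.37 [-74.1  -0. ] 21.0 [-3.73 -0.13] 1.59
look from 22.65 [-49.6  31. ] 328.0 [-0.69 -0.05] -0.21
```

View pics/w4.png

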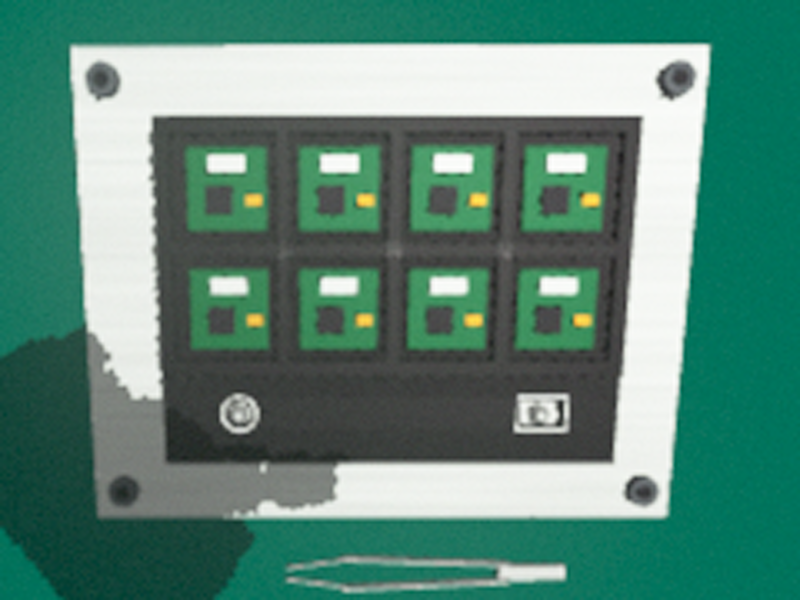

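Both holes now show their pins centred, at (239,413) and (541,413), and the corners match the predicted flat seated outline. I'll check that numerically before handing in.

Run:
```python
from h import *
from bench import job
f=dict(np.load("pics/w4.npz"));Fm=[.51636,-.21025,.28668]
uv=px([(153,117),(641,117),(613,462),(167,462),(239,413),(541,413)])
c={}
for t in(True,False):
    b=fitC(f,Fm,uv,t);c[t]=b;print(t,b.x,b.cost)
b=c[False]
if b.cost<c[True].cost and np.hypot(*b.x[:2])<.0025: print(job.hand_in())
```

```text
True [ 0.00082523 -0.00029496 -0.00255726] 6.564955088758795
False [ 0.00045912 -0.0006343  -0.00064312] 0.6160651387251413
the job is handed in; nothing more can be done
None
```

The carrier is seated flat over both pins (camera fit about 0.8 mm off, under 0.001 rad in yaw), the hand is clear, and the job was handed in at about 23 s; no verdict was returned.

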